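# Seat the kiln controller's board with its two levers

## Task

Fit the green control board into the grey kiln-controller base: slide it, gold contacts first, along the two white card guides until it meets the springy connector, then swing both orange levers fully in so that they push the board home and hold it there. Leave the candle jar, the pestle and the glue stick where they stand.

Things in the scene. Friction and masses are not known exactly. Their poses are not given: they have to be found in the camera images.
- board_center (a point): Loose control board, lying flat: green plate 100 x 90 x 5 mm (x, y, z), 0.15 kg, with an aluminium heat sink (50 along x, 24 along y, 30 high) on its middle, to be gripped across its 24 mm. This point is the heat sink's centre, 20 mm above the board's underside. x axis points to the gold-contact edge, which goes in first. Two capacitors 8 mm high stand 33 mm ahead of it.
- board_edge (a point): The middle of the board's gold-contact edge, 50 mm along the board's x axis from its centre, half-way through the plate.
- dock: Fixed grey base, 160 x 164 mm; origin at table height under the place of the board's centre when home. Its x axis is the way in (mouth faces -x), y left. White card guides from x = -43 to 52 mm: ledges at z = 10 mm carry the plate's side edges, side walls 94 mm apart, lips 80 mm apart with underside at z = 18 mm; the mouth is widened sideways, up and down. Fixed parts stand up to 32 mm high.
- dock_home (a point): Where board_center lies when the board is home: 30 mm above the dock's origin, same axes as the dock. 8 mm before home the board meets the brass spring bar in the black connector (1.5 N there, 3.5 N at home): pushed in by hand alone, it springs back 8 mm. The levers push it the rest of the way.
- left_post (a point): The left (+y) orange lever's upright grip post, a round post 12 mm in diameter that stands on the lever's bar from 21 to 58 mm above the table; this point is on its axis at 40 mm. The lever's pivot is upright, and the post's axis is 42 mm from it.
- right_post (a point): The same for the right (-y) orange lever.
- left_pivot (a point): The left lever's pivot axis, 40 mm above the table: at x = -55, y = +63 mm in the dock's frame. The axes of this point are the dock's.
- right_pivot (a point): The right lever's pivot axis, 40 mm above the table: at x = -55, y = -63 mm in the dock's frame. The axes of this point are the dock's.
- left_lever (a joint): Angle of the left lever, rad: 0 = fully in (its bar points from the pivot to -y of the dock, across the mouth, and its face presses the board's rear edge home), 1.57 = pointing to the dock's -x, stop at 2.1. It starts open, leaving the mouth clear, and closes anticlockwise as seen from above. It stays where it is left (about 3 N at the post moves it).
- right_lever (a joint): Angle of the right lever, rad: 0 = fully in (its bar points from the pivot to +y of the dock), 1.57 = pointing to the dock's -x, stop at 2.1. It starts open and closes clockwise as seen from above; stays where it is left.
- candle_jar: Amber candle jar with black lid, 60 mm across, 66 mm tall, behind the work; origin under its centre. Not to be moved.
- pestle: White stoneware pestle lying behind the work, 124 mm long, 23 mm thick. Not to be moved.
- glue_stick: Glue stick standing behind the work, 27 mm across, 87 mm tall; origin under its centre. Not to be moved.

How it is judged:
By the outcome, as a careful person would: the job done as asked, in the order asked, and still so for the second after the job is handed in, with the robot touching nothing.
It also fails if it takes over 72 s, if anything falls off the work surface, if the arm or the gripper's body presses on something with over 40 N, if the wrist force passes 120 N, or if a joint passes its speed limit or range.

## Robot

A 6-joint arm with a two-finger parallel gripper is mounted at the origin on a cart in front of the work surface, level with it; the furniture and walls round the work are solid. World frame = base frame: x ahead of the robot, y to its left, z up, the work surface at z = 0. Lengths are in m, angles in rad, forces in N, time in s.
With the tool pointing down it reaches from about 0.35 to 0.775 m from the base axis. Payload 7.3 kg.
Tool frame: the origin (TCP) lies at the very end of the fingers, on their centre line; the grasp point (between the pads) lies 19 mm behind it; z points along the fingers, y is the line along which they close (so a half turn about z gives the same grasp; the last joint's range is limited). The gripper opens to 92 mm and grips with 3 to 60 N. Pads are 19 mm wide; open, the fingers measure 130 mm over their backs; the gripper's body (75 mm by 190 mm) begins 47 mm behind the grasp point.
Start: joints at [1.063, 0.342, 1.524, -0, 1.275, -0.146], TCP at [0.186, 0.491, 0.227] pointing down, gripper open.
Joint ranges: [-2.53, 2.53], [-0.77, 2.02], [0.04, 2.7], [-1, 4.14], [0.28, 2.66], [-3.11, 3.11]. Speed limits (rad/s): [2.57, 2.57, 3.14, 3.14, 3.14, 3.14].

## Interface

Orientations are given as [roll, pitch, yaw] about the fixed x, y, z axes, in that order (R = Rz(yaw) Ry(pitch) Rx(roll)).
In Python, from cell import robot, read_camera, get_calibration gives the robot as it stands. The module is installed in compiled form; this text tells all that it offers.
- The arm moves only by the tool send_rows, never from a script. Its argument "plan" is a list of rows, each a list of 2 entries, a list of its own where there are three numbers: the shift along the tool's x, y, z as a fraction of full scale, then the turn, a rotation vector about the tool's x, y, z as a fraction of full scale. A call has exactly 10 rows; each row shifts and turns the commanded pose from where the row before left it, along the tool's axes as they then stand; what a row does not reach is not made up. Full scale, the value 1, is 0.025 m for a shift and 90 degrees for a turn. A row lasts 1/8 s, in which the tool goes at most 62.5 mm and 10.7 degrees, less where a joint would pass 70% of its speed; a pose out of reach is approached as far as the arm can. A call with a number of a shift or a turn outside -1 to 1 is refused whole. A call with a gripper value outside its range is refused whole. "gripper" is the opening, from -1 (shut) to 1 (fully open), so that 0 is half open, set as the call begins (left out, the last holds). The fingers move at their own pace and stop on an object; "force" is the grip in N (left out, the last holds). Time passes only in rows, so rows that do not move let the fingers close, or fill a call up. It gives the time, the measured TCP pose, the force, the opening and the grip force at its end, in the units of the state.
- robot.observe(): the state, without advancing time (a new reading comes with each control period).
- read_camera(name): name is "scene" or "side" or "wrist"; returns (picture, depth): 400x640x3 uint8, blue, green, red; 400x640 float32, m along the optical axis (not along the pixel's ray), 0 where there is no reading.
- get_calibration(name): a dict with "intrinsics" (3x3 intrinsics, pixels), "rvec" (rotation vector, rad) and "tvec" (3), from world to camera coordinates, as OpenCV has them. Camera axes: x right, y down, z forward; pixel columns grow to the right and rows downward; lengths in m; the calibration is good to about 2 mm. A picture is of the moment at which its call begins: read the wrist's pose just before it. get_calibration takes no time and is no camera call; for the wrist camera it gives the pose at the moment of the call.
- robot.hand_in(): hands the job in; it is judged then, once.
The state is a dict: "time": time; "qpos": joint angles; "qvel": joint speeds; "joint_efforts": joint torques, N m; "tool_pos": TCP position; "tool_rot": TCP orientation; "contact_force": force on the tool from outside, world axes, zero at the start; "torque": the same for the moment, N m; "opening": finger opening in m; "grip_force": force on a finger pad.
Only numpy, scipy, OpenCV 4.12 (cv2) and the standard library are available. Lean on these libraries where they do the work, as an engineer would, in place of code of your own. Each camera call takes 0.05 s, during which the arm holds its last target. There are 200 camera calls.

## Working session

There is one attempt and no reset: what is moved stays moved. The work goes in short steps, Python scripts to look and compute and a tool call to move; the robot and the scene stay as the last step left them, time stands still between calls to the robot, and variables do not carry over. Pictures are saved under pics/ and viewed, at most 11 in all, crops included, and the job is handed in when it is done.

Besides the shell and the picture viewer there is one more tool, called after ">>>" as name(argument=value, ...), one argument or row to a line, values as JSON. send_rows: Moves the arm, as the interface text tells. Shift numbers are shares of 0.025 m and turn numbers shares of 90 degrees, none past 1 either way. Its arguments: {"type":"object","properties":{"plan":{"type":"array"},"gripper":{"type":"number"},"force":{"type":"number"}},"required":["plan"]}

```bash
mkdir -p pics; ls; cat > h.py <<'E'
import numpy as np, cv2
from cell import robot, read_camera, get_calibration
def cal(n):
    c=get_calibration(n); R=cv2.Rodrigues(np.array(c['rvec'],float))[0]
    return np.array(c['intrinsics'],float),R,np.array(c['tvec'],float).reshape(3)
def ray(c,uv,z):
    K,R,t=c; o=-R.T@t; uv=np.atleast_2d(uv).astype(float)
    d=(R.T@np.linalg.inv(K)@np.c_[uv,np.ones(len(uv))].T).T
    return o+d*((z-o[2])/d[:,2])[:,None]
def cloud(c,D):
    K,R,t=c; v,u=np.mgrid[:D.shape[0],:D.shape[1]]
    p=np.stack([(u-K[0,2])/K[0,0]*D,(v-K[1,2])/K[1,1]*D,D],-1)
    return (p-t)@R
def proj(c,p):
    K,R,t=c; q=(np.atleast_2d(p)@R.T+t)@K.T; return q[:,:2]/q[:,2:]
E
python3 - <<'E'
from h import *
s=robot.observe(); print(s)
for n in ['scene','side']:
    c=cal(n); print(n,-c[1].T@c[2], c[1][2]); I,D=read_camera(n); cv2.imwrite(f'pics/{n}0.png',I); np.savez(f'{n}0.npz',I=I,D=D)
E
```

```text
pics
{'time': 0.0, 'qpos': array([ 1.06298301e+00,  3.42741716e-01,  1.52502614e+00,  1.57766057e-05,
        1.27536666e+00, -1.45999965e-01]), 'qvel': array([ 3.95636821e-05, -1.82244275e-04, -3.65604591e-04, -1.02154127e-03,
        2.40220843e-03, -8.06222157e-04]), 'joint_efforts': array([ 1.17484367e-03, -4.31249464e+01, -2.44212914e+01,  7.18196877e-02,
        5.59981016e-02, -1.49091438e-04]), 'tool_pos': array([0.18561218, 0.49066508, 0.22603191]), 'tool_rot': array([-3.14006939e+00, -2.39237937e-04,  2.77977451e+00]), 'contact_force': array([ 0.23421939,  0.27981347, -0.25254475]), 'torque': array([-0.02689538,  0.08512833, -0.02074555]), 'grip_force': 0.0, 'opening': 0.09175054237477173}
scene [ 0.33608864 -0.40848523  0.70342737] [ 0.33683939  0.57122068 -0.74849594]
side [0.32234041 0.99620319 0.52227868] [ 0.30179524 -0.85897278 -0.4136247 ]
```

View pics/scene0.png

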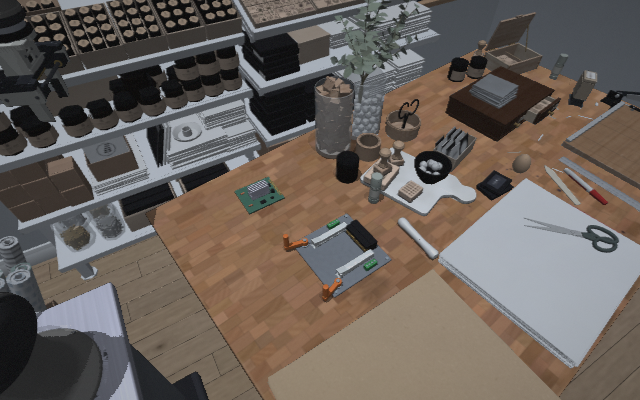

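View pics/side0.png

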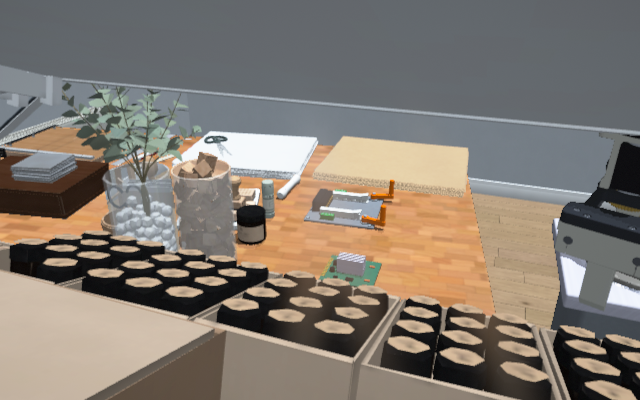

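The scene view shows the board near (258,193), the dock near (345,255) with its mouth toward the lower left, and the orange posts near (288,240) and (327,290). The jar is at (347,166). The side view agrees with this. I'll take first estimates from masks and depth.

```bash
python3 - <<'E'
from h import *
f=np.load('scene0.npz'); I,D=f['I'],f['D']; c=cal('scene'); P=cloud(c,D)
H=cv2.cvtColor(I,cv2.COLOR_BGR2HSV)
def comps(m,name,mn=15):
    n,l,s,ce=cv2.connectedComponentsWithStats(m.astype(np.uint8))
    for i in range(1,n):
        if s[i,4]>=mn:
            p=P[(l==i)&(D>0)]; print(name,s[i],ce[i].round(1),np.median(p,0).round(3),p.min(0).round(3),p.max(0).round(3))
comps((H[...,0]>60)&(H[...,0]<90)&(H[...,1]>90)&(H[...,2]>40),'green')
comps((H[...,0]<14)&(H[...,1]>200)&(H[...,2]>120),'orange')
roi=(P[...,2]>0.022)&(P[...,2]<0.05)&(D>0)
roi[:170]=0;roi[215:]=0;roi[:,:235]=0;roi[:,285:]=0
comps(roi,'sink')
g=(H[...,1]<60)&(P[...,2]>0.0)&(P[...,2]<0.045)&(D>0); g[:210]=0; g[298:]=0; g[:,:280]=0; g[:,395:]=0
comps(g,'dock',100)
K,R,t=c
cv2.imwrite('pics/crop1.png',cv2.resize(I[165:305,225:400],None,fx=4.4,fy=4.2,interpolation=cv2.INTER_CUBIC))
cw=cal('wrist'); s=robot.observe(); print('wristcam',-cw[1].T@cw[2],cw[1],cw[0]); print(s['tool_pos'],s['tool_rot'])
E
```

```text
green [236 187  48  26 430] [257.4 199.7] [0.507 0.204 0.004] [ 0.478  0.179 -0.001] [0.578 0.267 0.009]
green [327 219  13  10  63] [332.9 223.9] [0.636 0.036 0.016] [0.622 0.032 0.007] [0.652 0.047 0.019]
green [364 259  13  12  77] [369.9 264.5] [ 0.646 -0.099  0.016] [ 0.633 -0.103  0.007] [ 0.662 -0.09   0.02 ]
sink [247 180  22  16 202] [257.5 187.2] [0.526 0.221 0.032] [0.502 0.212 0.022] [0.553 0.238 0.036]
dock [ 295  213   97   84 3928] [341.8 253.4] [ 0.609 -0.04   0.005] [ 0.529 -0.118  0.   ] [0.7   0.056 0.034]
wristcam [0.11383911 0.51860038 0.38441417] [[ 0.35375806  0.93533581 -0.00146888]
 [ 0.89740027 -0.33896671  0.28244349]
 [ 0.26368161 -0.10123484 -0.95928281]] [[333.73126885   0.         325.01833758]
 [  0.         333.73126885 195.84685753]
 [  0.           0.           1.        ]]
[0.18563225 0.49069824 0.22610214] [-3.14020517e+00 -2.14245220e-04  2.77976296e+00]
```

View pics/crop1.png

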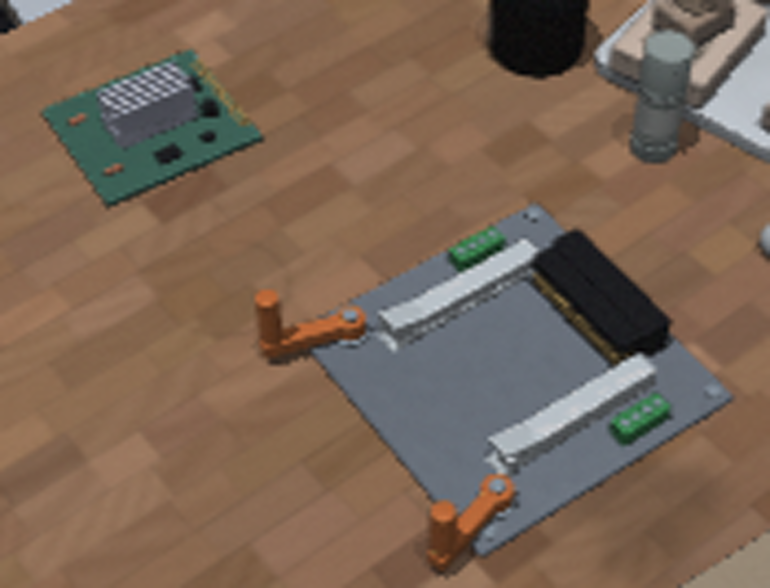

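The crop shows the board's gold edge at the upper right, pointing roughly +x. The dock has its black connector at the far end, and both levers point outward and back. I'll turn the crop corner pixels into world points.

```bash
cat >> h.py <<'E'
def move(dp,yaw):  # world shift and target yaw -> tool-frame shift (m, at start axes) and turn deg, tool pointing down
    s=robot.observe(); R=cv2.Rodrigues(np.zeros(3))[0]
    r,p,y=s['tool_rot']; cz,sz=np.cos(y),np.sin(y)
    return np.array([cz*dp[0]+sz*dp[1], sz*dp[0]-cz*dp[1], -dp[2]]), np.degrees((yaw-y+np.pi)%(2*np.pi)-np.pi)
E
python3 - <<'E'
from h import *
c=cal('scene')
f=lambda a:np.array(a,float)/[4.4,4.2]+[225,165]
b=ray(c,f([(42,112),(192,52),(262,138),(108,205)]),0.005)
print('board',b.round(3),b.mean(0), [np.linalg.norm(b[i]-b[i-1]).round(3) for i in range(4)])
bx=(b[1]+b[2]-b[0]-b[3]); print('yaw',np.degrees(np.arctan2(bx[1],bx[0])))
d=ray(c,f([(315,350),(535,205),(732,398),(485,555)]),0.004)
print('dock',d.round(3),d.mean(0)); print([np.linalg.norm(d[i]-d[i-1]).round(3) for i in range(4)])
bx=(d[1]+d[2]-d[0]-d[3]); print('yaw',np.degrees(np.arctan2(bx[1],bx[0])))
print('posts',ray(c,f([(267,297),(442,510)]),0.058).round(3))
print('piv',ray(c,f([(350,314),(497,485)]),0.022).round(3))
print(move(np.array([.526,.221,.2])-robot.observe()['tool_pos'],np.pi+.08))
E
```

```text
board [[0.476 0.262 0.005]
 [0.574 0.265 0.005]
 [0.578 0.178 0.005]
 [0.48  0.174 0.005]] [0.52694687 0.21992187 0.005     ] [np.float64(0.088), np.float64(0.099), np.float64(0.088), np.float64(0.098)]
yaw 1.8896585680212126
dock [[ 0.532  0.027  0.004]
 [ 0.686  0.054  0.004]
 [ 0.699 -0.107  0.004]
 [ 0.544 -0.12   0.004]] [ 0.61511519 -0.03653948  0.004     ]
[np.float64(0.147), np.float64(0.156), np.float64(0.162), np.float64(0.156)]
yaw 7.501592388505899
posts [[ 0.512  0.034  0.058]
 [ 0.523 -0.114  0.058]]
piv [[ 0.553  0.027  0.022]
 [ 0.563 -0.099  0.022]]
(array([-0.41379859, -0.13175004,  0.02610214]), np.float64(25.31497662884931))
```

>>> send_rows(
  plan=[
    [[-1, -0.3, 0], [0, 0, 0]],
    [[-1, -0.3, 0], [0, 0, 0]],
    [[-1, -0.3, 0], [0, 0, 0]],
    [[-1, -0.3, 0], [0, 0, 0]],
    [[-1, -0.3, 0], [0, 0, 0]],
    [[-1, -0.3, 0], [0, 0, 0]],
    [[-1, -0.3, 0], [0, 0, 0]],
    [[-1, -0.3, 0], [0, 0, 0]],
    [[-1, -0.3, 0], [0, 0, 0]],
    [[-1, -0.3, 0], [0, 0, 0]],
  ],
  gripper=0,
)

```text
time: 1.35
tool_pos: [0.3935, 0.3317, 0.2264]
tool_rot: [-3.141, -0.001, 2.78]
contact_force: [0.6, -0.5, 0.1]
opening: 0.0459
grip_force: 0.0
```

>>> send_rows(
  plan=[
    [[-1, -0.35, 0.15], [0, 0, 0]],
    [[-1, -0.35, 0.15], [0, 0, 0]],
    [[-1, -0.35, 0.15], [0, 0, 0]],
    [[-1, -0.35, 0.15], [0, 0, 0]],
    [[-1, -0.35, 0.15], [0, 0, 0]],
    [[-1, -0.35, 0.15], [0, 0, 0]],
    [[-0.55, -0.2, 0], [0, 0, -0.084]],
    [[0, 0, 0], [0, 0, -0.084]],
    [[0, 0, 0], [0, 0, -0.084]],
    [[0, 0, 0], [0, 0, 0]],
  ],
)

```text
time: 2.6
tool_pos: [0.5257, 0.2206, 0.2038]
tool_rot: [-3.141, -0.001, -3.109]
contact_force: [0.0, 0.1, 0.4]
opening: 0.0459
grip_force: 0.0
```

```bash
python3 - <<'E'
from h import *
s=robot.observe(); print(s['time'],s['tool_pos'],s['tool_rot'],s['opening'],s['contact_force'])
c=cal('wrist'); I,D=read_camera('wrist'); cv2.imwrite('pics/w1.png',I); np.savez('w1.npz',I=I,D=D)
P=cloud(c,D);H=cv2.cvtColor(I,cv2.COLOR_BGR2HSV)
m=((H[...,0]>60)&(H[...,0]<90)&(H[...,1]>90)&(H[...,2]>30)).astype(np.uint8)
cn=max(cv2.findContours(m,0,2)[0],key=cv2.contourArea)
w=ray(c,cn.reshape(-1,2),0.005)[:,:2].astype(np.float32); print(cv2.minAreaRect(w*1000))
sk=(P[...,2]>0.03)&(P[...,2]<0.042)&(D>0)&(abs(P[...,0]-.527)<.06)&(abs(P[...,1]-.22)<.05)
q=P[sk]; print(q.mean(0),cv2.minAreaRect((q[:,:2]*1000).astype(np.float32)))
E
```

```text
2.6 [0.52567325 0.22055139 0.20379934] [-3.14145502e+00 -9.18162249e-04 -3.10882861e+00] 0.0458545296234218 [0.02218107 0.13776195 0.40822858]
((526.6287841796875, 227.31248474121094), (98.54637145996094, 88.3174819946289), 2.4378671646118164)
[0.52499853 0.2280368  0.03501109] ((525.968017578125, 227.9053955078125), (49.21018981933594, 23.567625045776367), 1.7268697023391724)
```

View pics/w1.png

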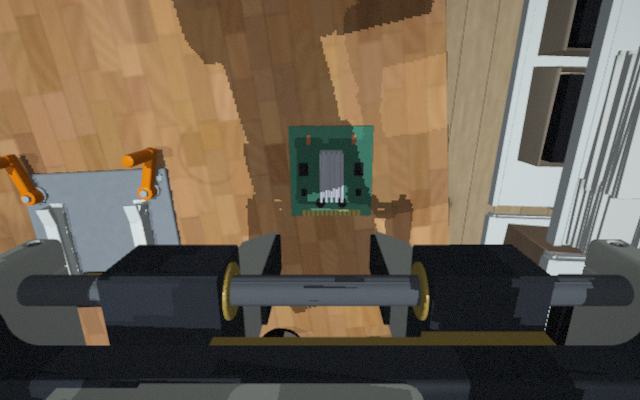

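The wrist view shows the board at about (331,170), gold contacts toward the image bottom (world +x). Its size comes out right at 98.5 x 88.3 mm. The close view puts y at 0.2275, so I'll trust that over the scene estimate. Next I'll centre on it and go down most of the way.

>>> send_rows(
  plan=[
    [[0, 0.1, 0.8], [0, 0, 0]],
    [[0, 0.1, 0.8], [0, 0, 0]],
    [[0, 0.1, 0.8], [0, 0, 0]],
    [[0, 0, 0.8], [0, 0, 0]],
    [[0, 0, 0.8], [0, 0, 0]],
    [[0, 0, 0.8], [0, 0, 0]],
    [[0, 0, 0.4], [0, 0, 0]],
    [[0, 0, 0.2], [0, 0, 0]],
    [[0, 0, 0], [0, 0, 0]],
    [[0, 0, 0], [0, 0, 0]],
  ],
)

```text
time: 3.9
tool_pos: [0.5261, 0.2283, 0.0699]
tool_rot: [3.141, 0.001, -3.108]
contact_force: [0.3, 0.1, 0.4]
opening: 0.0457
grip_force: 0.0
```

```bash
python3 - <<'E'
from h import *
s=robot.observe(); print(s['time'],s['tool_pos'],s['tool_rot'],s['opening'],s['contact_force'])
c=cal('wrist'); I,D=read_camera('wrist'); 
P=cloud(c,D);H=cv2.cvtColor(I,cv2.COLOR_BGR2HSV)
m=((H[...,0]>60)&(H[...,0]<90)&(H[...,1]>90)&(H[...,2]>30)).astype(np.uint8)
cn=max(cv2.findContours(m,0,2)[0],key=cv2.contourArea)
w=ray(c,cn.reshape(-1,2),0.005)[:,:2].astype(np.float32); print(cv2.minAreaRect(w*1000), w.min(0),w.max(0))
sk=(P[...,2]>0.03)&(P[...,2]<0.042)&(D>0)&(abs(P[...,0]-.527)<.06)&(abs(P[...,1]-.22)<.05)
q=P[sk]; print(q.mean(0),cv2.minAreaRect((q[:,:2]*1000).astype(np.float32)))
cv2.imwrite('pics/w2.png',I)
E
```

```text
3.9 [0.52606733 0.22830523 0.06993912] [ 3.14124075e+00  1.31183073e-03 -3.10770636e+00] 0.04573667224136785 [0.26560448 0.051832   0.35541964]
((526.590087890625, 227.41836547851562), (99.42158508300781, 88.69715118408203), 2.2980244159698486) [0.47562745 0.18134958] [0.5763785 0.2720317]
[0.52511367 0.22754847 0.03496611] ((526.3745727539062, 227.71263122558594), (50.10906982421875, 23.951045989990234), 2.6159403324127197)
```

View pics/w2.png

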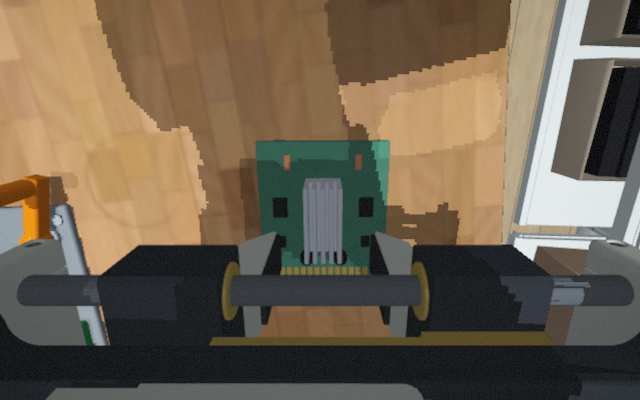

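The sink (323,222) is centred between the fingers, and the measured position holds at 526.5, 227.5 mm with a 2.3 to 2.6° yaw. I'll go down, then grip.

>>> send_rows(
  plan=[
    [[0, -0.03, 0.6], [0, 0, -0.005]],
    [[0, 0, 0.6], [0, 0, 0]],
    [[0, 0, 0.6], [0, 0, 0]],
    [[0, 0, 0.4], [0, 0, 0]],
    [[0, 0, 0.24], [0, 0, 0]],
    [[0, 0, 0], [0, 0, 0]],
    [[0, 0, 0], [0, 0, 0]],
    [[0, 0, 0], [0, 0, 0]],
    [[0, 0, 0], [0, 0, 0]],
    [[0, 0, 0], [0, 0, 0]],
  ],
)

```text
time: 5.2
tool_pos: [0.5257, 0.2275, 0.0084]
tool_rot: [3.141, 0.0, -3.1]
contact_force: [0.1, 0.9, -0.4]
opening: 0.046
grip_force: 0.0
```

>>> send_rows(
  plan=[
    [[0, 0, 0], [0, 0, 0]],
    [[0, 0, 0], [0, 0, 0]],
    [[0, 0, 0], [0, 0, 0]],
    [[0, 0, 0], [0, 0, 0]],
    [[0, 0, 0], [0, 0, 0]],
    [[0, 0, 0], [0, 0, 0]],
    [[0, 0, -0.4], [0, 0, 0]],
    [[0, 0, -1], [0, 0, 0]],
    [[0, 0, -1], [0, 0, 0]],
    [[0, 0, -1], [0, 0, 0]],
  ],
  gripper=-0.8,
  force=30,
)

```text
time: 6.45
tool_pos: [0.5255, 0.2274, 0.0945]
tool_rot: [3.141, 0.0, -3.1]
contact_force: [-0.1, 0.6, -1.3]
opening: 0.0239
grip_force: 30.0
```

The board is held: opening 23.9 mm, grip 30 N. I'll raise it and go to a point from which the wrist camera sees the dock beside it.

>>> send_rows(
  plan=[
    [[0, 0, -0.8], [0, 0, 0]],
    [[0, 0, -0.8], [0, 0, 0]],
    [[-0.4, -0.1, -0.8], [0, 0, 0]],
    [[-0.5, -0.1, -0.8], [0, 0, 0]],
    [[-0.5, -0.1, -0.8], [0, 0, 0]],
    [[-0.5, -0.1, -0.8], [0, 0, 0]],
    [[-0.5, -0.1, -0.8], [0, 0, 0]],
    [[-0.5, -0.1, -0.6], [0, 0, 0]],
    [[-0.5, -0.1, 0], [0, 0, 0]],
    [[-0.2, 0, 0], [0, 0, 0]],
  ],
)

```text
time: 7.7
tool_pos: [0.6165, 0.2135, 0.2484]
tool_rot: [3.142, -0.0, -3.1]
contact_force: [0.5, 0.6, -2.1]
opening: 0.024
grip_force: 30.0
```

```bash
python3 - <<'E'
from h import *
robot.observe(); c=cal('wrist'); s=robot.observe(); print(s['time'],s['tool_pos'],s['tool_rot'],s['opening'],s['grip_force'])
I,D=read_camera('wrist'); cv2.imwrite('pics/w3.png',I); np.savez('w3.npz',I=I,D=D,K=c[0],R=c[1],t=c[2])
E
```

```text
7.7 [0.61649441 0.2134637  0.24844204] [ 3.14151869e+00 -5.38301928e-05 -3.10014000e+00] 0.02395162100184433 29.999612867832184
```

View pics/w3.png

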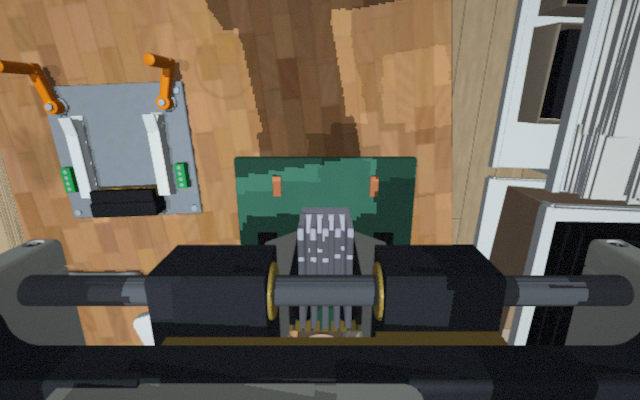

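The whole dock is in view: base corners near (50,88), (182,82), (200,212) and (77,215), left lever near (163,75) and right lever near (40,85). The held board's rear edge is at row 157. Now I'll measure the dock, the levers and the held board.

```bash
python3 - <<'E'
from h import *
f=np.load('w3.npz'); I,D=f['I'],f['D']; c=(f['K'],f['R'],f['t']); P=cloud(c,D); H=cv2.cvtColor(I,cv2.COLOR_BGR2HSV)
L=np.zeros(D.shape,bool); L[50:235,0:215]=1
g=(L&(H[...,1]<70)&(H[...,2]>60)&(H[...,2]<175)&(P[...,2]<0.04)&(D>0)).astype(np.uint8)
n,l,st,ce=cv2.connectedComponentsWithStats(g); k=1+st[1:,4].argmax(); q=P[(l==k)]; print('platez',np.median(q[:,2]))
z=np.median(q[:,2])
cn=max(cv2.findContours((l==k).astype(np.uint8),0,2)[0],key=cv2.contourArea).reshape(-1,2)
w=ray(c,cn,z)[:,:2]; r=cv2.minAreaRect((w*1000).astype(np.float32)); print('plate',r)
o=(L&((H[...,0]<14)|(H[...,0]>175))&(H[...,1]>190)&(H[...,2]>110)&(D>0)); o&=(I[...,2]>1.8*I[...,1])
n,l,st,ce=cv2.connectedComponentsWithStats(o.astype(np.uint8))
for i in range(1,n):
    if st[i,4]>60:
        p=P[l==i]; t=p[p[:,2]>0.05]; print('orange',st[i],'ptop',np.median(t,0) if len(t) else None,len(t),'zmax',p[:,2].max())
        lo=p[p[:,2]<0.03]; print('  bar',lo.min(0),lo.max(0),np.median(lo[:,2]))
wh=L&(H[...,1]<40)&(H[...,2]>185)&(P[...,2]>0.012)&(P[...,2]<.035)
n,l,st,ce=cv2.connectedComponentsWithStats(wh.astype(np.uint8))
for i in range(1,n):
    if st[i,4]>60: p=P[l==i]; print('guide',st[i],cv2.minAreaRect((p[:,:2]*1000).astype(np.float32)),np.median(p[:,2]))
gm=((H[...,0]>60)&(H[...,0]<90)&(H[...,1]>90)&(H[...,2]>30)); gm[:, :225]=0; gm[260:]=0; gm[:,425:]=0
v,u=np.nonzero(gm); p=P[gm&(D>0)]; print('board z',np.median(p[:,2]),cv2.minAreaRect((p[:,:2]*1000).astype(np.float32)))
E
```

```text
platez 0.006356328304485068
plate ((613.6554565429688, -27.143104553222656), (159.42864990234375, 165.067138671875), 4.713158130645752)
guide [142 114  28  81 891] ((612.031982421875, 19.024980545043945), (93.8918228149414, 13.832624435424805), 4.294240951538086) 0.02243450851040346
guide [ 58 118  33  80 863] ((620.2819213867188, -77.81439971923828), (93.43974304199219, 20.93834114074707), 3.313831329345703) 0.022379654795131165
board z 0.24546884352324344 ((590.3973999023438, 213.01339721679688), (46.15177536010742, 89.09783172607422), 2.3385138511657715)
```

```bash
python3 - <<'E'
from h import *
f=np.load('w3.npz'); I,D=f['I'],f['D']; c=(f['K'],f['R'],f['t']); P=cloud(c,D); H=cv2.cvtColor(I,cv2.COLOR_BGR2HSV)
print(H[100,55],H[62,155],H[95,165])
o=(H[...,0]<14)&(H[...,1]>150)&(I[...,2]>1.9*I[...,1].astype(float))&(I[...,2]>80); o[:50]=0;o[120:]=0;o[:,215:]=0
n,l,st,ce=cv2.connectedComponentsWithStats(o.astype(np.uint8))
for i in range(1,n):
    if st[i,4]>60:
        p=P[(l==i)&(D>0)]; print('orange',st[i]); 
        t=p[p[:,2]>0.054]; print(' top',t.mean(0) if len(t) else p[:,2].max(),len(t))
        b=p[(p[:,2]>.012)&(p[:,2]<.024)]; print(' bar',np.median(b[:,2]),cv2.minAreaRect((b[:,:2]*1000).astype(np.float32)))
        # bar end circle farthest +x = pivot boss
        print(' max x',b[b[:,0].argmax()], 'minx',b[b[:,0].argmin()])
# screw heads (grey discs) by pixel
for uv in [(55,107),(166,103)]: print('piv',ray(c,[uv],0.022), P[uv[1],uv[0]])
cr=I[45:235,0:225]; cv2.imwrite('pics/w3c.png',cv2.resize(cr,None,fx=3.5,fy=3.1,interpolation=cv2.INTER_CUBIC))
E
```

```text
[ 16 255 102] [ 14 213  92] [ 17 212 224]
piv [[ 0.56237154 -0.08929498  0.022     ]] [ 0.56236655 -0.08922886  0.02208471]
piv [[0.55289681 0.03471059 0.022     ]] [0.55295182 0.03397359 0.02039163]
```

View pics/w3c.png

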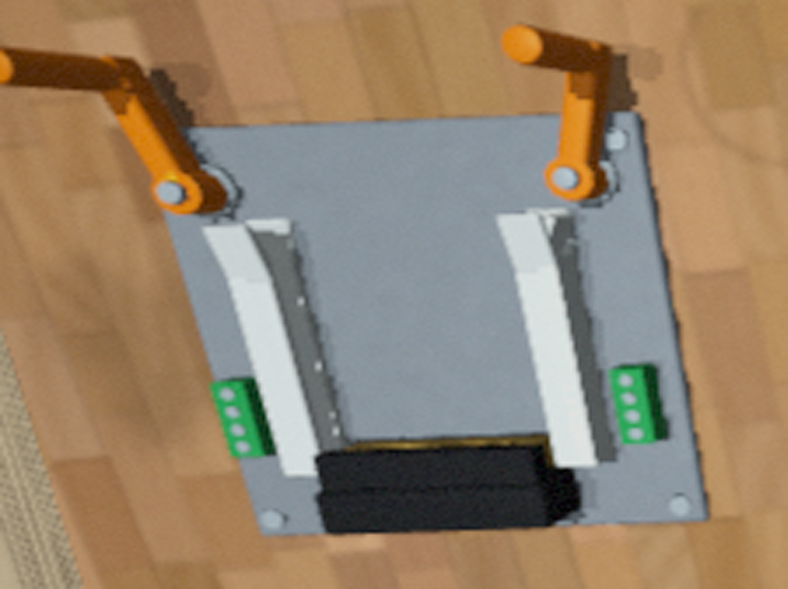

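The crop shows the pivot screws at crop (170,192) and (565,177), the left post top at (522,44) and the right post top at the image's left edge. The post feet are at (118,68) and (590,52).

```bash
python3 - <<'E'
from h import *
f=np.load('w3.npz'); I,D=f['I'],f['D']; c=(f['K'],f['R'],f['t']); P=cloud(c,D); H=cv2.cvtColor(I,cv2.COLOR_BGR2HSV)
g=lambda a:np.array(a,float)/[3.5,3.1]+[0,45]
pr=[]
for uv in g([(565,177),(170,192)]):
    u,v=uv.round().astype(int); z=np.median(P[v-1:v+2,u-1:u+2,2]); p=ray(c,uv,z)[0]; pr.append(p); print('pivot',p.round(4))
a=pr[0]-pr[1]; yaw=np.arctan2(-a[0],a[1]); m=(pr[0]+pr[1])/2; ex=np.array([np.cos(yaw),np.sin(yaw)]); print('dist',np.linalg.norm(a[:2]),'yaw',np.degrees(yaw),'origin',m[:2]+.055*ex)
o=(H[...,0]>8)&(H[...,0]<20)&(H[...,1]>205)&(H[...,2]>60)&(D>0); o[:50]=0;o[115:]=0;o[:,190:]=0
for nm,s in [('L',slice(100,190)),('R',slice(0,100))]:
    mm=np.zeros_like(o); mm[:,s]=o[:,s]; p=P[mm]; t=p[(p[:,2]>.056)&(p[:,2]<.062)]; q=p[(p[:,2]>.025)&(p[:,2]<.062)]; b=p[(p[:,2]>.014)&(p[:,2]<.023)]
    print(nm,'n',len(t),len(q),len(b),'top',t.mean(0) if len(t) else 0,'xr',q[:,0].min(),q[:,0].max(),'bar',cv2.minAreaRect((b[:,:2]*1000).astype(np.float32)))
print('Ltop ray',ray(c,g([(522,44)]),.058))
E
```

```text
pivot [0.5521 0.0307 0.0241]
pivot [ 0.5624 -0.0941  0.0249]
dist 0.12524533855213793 yaw 4.742834747093265 origin [ 0.6120592  -0.02713376]
L n 90 223 401 top [0.51146876 0.03850815 0.05775243] xr 0.5062293550893645 0.5163564570426302 bar ((532.6128540039062, 36.21843719482422), (15.15048599243164, 53.578216552734375), 74.23892211914062)
R n 47 305 553 top [ 0.52390181 -0.10626343  0.05762069] xr 0.5182176851499222 0.5285942813212255 bar ((544.5784301757812, -101.74634552001953), (52.629600524902344, 16.252105712890625), 25.392318725585938)
Ltop ray [[0.51112221 0.03864067 0.058     ]]
```

The measurements hold up: pivots 125 mm apart (126 given), left post 41.6 mm from its pivot (42 given), dock origin (0.612, -0.0275) at yaw 4.7°. I'll carry the board to the front of the mouth.

>>> send_rows(
  plan=[
    [[0.5, -0.98, 0.2], [0, 0, 0]],
    [[0.52, -0.98, 0.3], [0, 0, 0]],
    [[0.52, -0.98, 0.6], [0, 0, 0]],
    [[0.52, -0.98, 0.6], [0, 0, 0]],
    [[0.52, -0.98, 0.6], [0, 0, 0]],
    [[0.52, -0.98, 0.7], [0, 0, 0]],
    [[0.52, -0.98, 0.7], [0, 0, 0]],
    [[0.52, -0.98, 0.7], [0, 0, 0]],
    [[0.52, -0.98, 0.7], [0, 0, 0]],
    [[0.56, -0.98, 0.8], [0, 0, 0]],
  ],
)

```text
time: 9.0
tool_pos: [0.4955, -0.037, 0.1005]
tool_rot: [3.142, 0.001, -3.099]
contact_force: [-0.1, -0.0, -1.1]
opening: 0.0242
grip_force: 30.0
```

>>> send_rows(
  plan=[
    [[0, 0, 0], [0, 0, -0.026]],
    [[0, 0, 0], [0, 0, 0]],
    [[0, 0, 0.4], [0, 0, 0]],
    [[0, 0, 0.6], [0, 0, 0]],
    [[0, 0, 0.6], [0, 0, 0]],
    [[0, 0, 0.4], [0, 0, 0]],
    [[0, 0, 0.2], [0, 0, 0]],
    [[0, 0, 0], [0, 0, 0]],
    [[0, 0, 0], [0, 0, 0]],
    [[0, 0, 0], [0, 0, 0]],
  ],
)

```text
time: 10.25
tool_pos: [0.4965, -0.0366, 0.0461]
tool_rot: [-3.141, 0.001, -3.059]
contact_force: [0.0, -0.5, -1.1]
opening: 0.0237
grip_force: 30.0
```

```bash
cat >> h.py <<'E'
O=np.array([.612,-.0275]); A=.082
def todock(p):
    d=np.atleast_2d(p)[:,:2]-O; return np.c_[d[:,0]*np.cos(A)+d[:,1]*np.sin(A), -d[:,0]*np.sin(A)+d[:,1]*np.cos(A)]*1000
E
python3 - <<'E'
from h import *
c=cal('wrist'); s=robot.observe(); print(s['time'],s['tool_pos'],s['tool_rot'],s['grip_force'],s['contact_force'],todock(s['tool_pos']))
I,D=read_camera('wrist'); cv2.imwrite('pics/w4.png',I); np.savez('w4.npz',I=I,D=D,K=c[0],R=c[1],t=c[2])
E
```

```text
10.25 [ 0.49647086 -0.0366133   0.04611773] [-3.14139246e+00  9.05808216e-04 -3.05884668e+00] 29.99951809644699 [ 0.03347576 -0.45815836 -1.14391656] [[-115.88739847    0.38010145]]
```

View pics/w4.png

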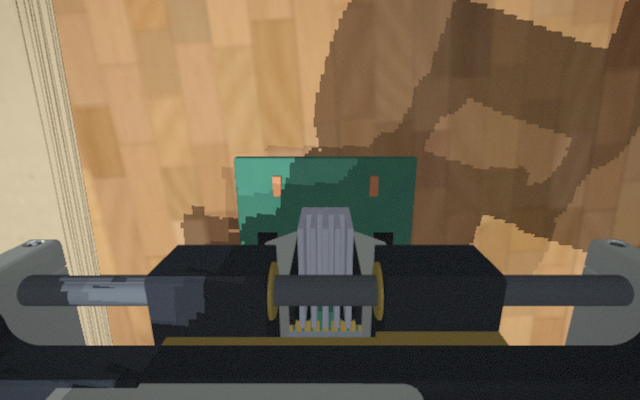

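The wrist view shows the board square and centred in the grip (edges at columns 236 and 416), with the gripper hiding the dock. I'll lower to guide height and advance in steps, watching the force.

>>> send_rows(
  plan=[
    [[0, -0.016, 0.4], [0, 0, 0]],
    [[0, 0, 0.4], [0, 0, 0]],
    [[0, 0, 0.2], [0, 0, 0]],
    [[0, 0, 0.05], [0, 0, 0]],
    [[-0.2, 0, 0], [0, 0, 0]],
    [[-0.2, 0, 0], [0, 0, 0]],
    [[-0.2, 0, 0], [0, 0, 0]],
    [[-0.2, 0, 0], [0, 0, 0]],
    [[-0.2, 0, 0], [0, 0, 0]],
    [[-0.2, 0, 0], [0, 0, 0]],
  ],
)

```text
time: 11.55
tool_pos: [0.5265, -0.0344, 0.0195]
tool_rot: [3.142, 0.0, -3.059]
contact_force: [-0.8, -0.2, -1.3]
opening: 0.0236
grip_force: 30.0
```

>>> send_rows(
  plan=[
    [[-0.1, 0, 0], [0, 0, 0]],
    [[-0.1, 0, 0], [0, 0, 0]],
    [[-0.1, 0, 0], [0, 0, 0]],
    [[-0.1, 0, 0], [0, 0, 0]],
    [[-0.1, 0, 0], [0, 0, 0]],
    [[-0.1, 0, 0], [0, 0, 0]],
    [[-0.1, 0, 0], [0, 0, 0]],
    [[-0.1, 0, 0], [0, 0, 0]],
    [[-0.1, 0, 0], [0, 0, 0]],
    [[-0.1, 0, 0], [0, 0, 0]],
  ],
)

```text
time: 12.8
tool_pos: [0.5511, -0.0324, 0.0194]
tool_rot: [3.142, -0.0, -3.059]
contact_force: [-0.8, -2.5, -1.6]
opening: 0.0236
grip_force: 30.0
```

The board is inside the guides, with only a light side force (-2.5 N in y). I'll ease 0.7 mm to -y and carry on.

>>> send_rows(
  plan=[
    [[-0.12, -0.03, 0], [0, 0, 0]],
    [[-0.12, 0, 0], [0, 0, 0]],
    [[-0.12, 0, 0], [0, 0, 0]],
    [[-0.12, 0, 0], [0, 0, 0]],
    [[-0.12, 0, 0], [0, 0, 0]],
    [[-0.12, 0, 0], [0, 0, 0]],
    [[-0.12, 0, 0], [0, 0, 0]],
    [[-0.12, 0, 0], [0, 0, 0]],
    [[-0.12, 0, 0], [0, 0, 0]],
    [[-0.12, 0, 0], [0, 0, 0]],
  ],
)

```text
time: 14.05
tool_pos: [0.5812, -0.0307, 0.0195]
tool_rot: [3.142, 0.0, -3.059]
contact_force: [-0.1, 0.8, -1.3]
opening: 0.024
grip_force: 30.0
```

>>> send_rows(
  plan=[
    [[-0.1, 0, 0], [0, 0, 0]],
    [[-0.1, 0, 0], [0, 0, 0]],
    [[-0.1, 0, 0], [0, 0, 0]],
    [[-0.1, 0, 0], [0, 0, 0]],
    [[-0.1, 0, 0.02], [0, 0, 0]],
    [[0, 0, 0.02], [0, 0, 0]],
    [[0, 0, 0], [0, 0, 0]],
    [[0, 0, 0], [0, 0, 0]],
    [[0, 0, 0], [0, 0, 0]],
    [[0, 0, 0], [0, 0, 0]],
  ],
)

```text
time: 15.3
tool_pos: [0.5934, -0.0296, 0.0185]
tool_rot: [3.142, 0.0, -3.059]
contact_force: [0.7, 0.1, -2.5]
opening: 0.024
grip_force: 30.0
```

>>> send_rows(
  plan=[
    [[-0.05, 0, 0], [0, 0, 0]],
    [[-0.05, 0, 0], [0, 0, 0]],
    [[-0.05, 0, 0], [0, 0, 0]],
    [[-0.05, 0, 0], [0, 0, 0]],
    [[-0.05, 0, 0], [0, 0, 0]],
    [[-0.05, 0, 0], [0, 0, 0]],
    [[-0.04, 0, 0], [0, 0, 0]],
    [[-0.04, 0, 0], [0, 0, 0]],
    [[0, 0, 0], [0, 0, 0]],
    [[0, 0, 0], [0, 0, 0]],
  ],
)

```text
time: 16.55
tool_pos: [0.6028, -0.0288, 0.0184]
tool_rot: [3.141, -0.0, -3.059]
contact_force: [-0.9, 0.1, -1.3]
opening: 0.024
grip_force: 30.0
```

>>> send_rows(
  plan=[
    [[-0.04, 0, 0], [0, 0, 0]],
    [[-0.04, 0, 0], [0, 0, 0]],
    [[0, 0, 0], [0, 0, 0]],
    [[0, 0, 0], [0, 0, 0]],
    [[0, 0, 0], [0, 0, 0]],
    [[0, 0, 0], [0, 0, 0]],
    [[0, 0, 0], [0, 0, 0]],
    [[0, 0, 0], [0, 0, 0]],
    [[0, 0, 0], [0, 0, 0]],
    [[0, 0, 0], [0, 0, 0]],
  ],
)

```text
time: 17.8
tool_pos: [0.6049, -0.0287, 0.0184]
tool_rot: [3.141, -0.0, -3.059]
contact_force: [-2.5, 1.0, -2.0]
opening: 0.0241
grip_force: 30.0
```

The spring bar is felt (-2.5 N). I'll open only to 34 mm, so the fingers stay inside the lips, and lift off.

>>> send_rows(
  plan=[
    [[0, 0, 0], [0, 0, 0]],
    [[0, 0, 0], [0, 0, 0]],
    [[0, 0, 0], [0, 0, 0]],
    [[0, 0, -0.2], [0, 0, 0]],
    [[0, 0, -0.6], [0, 0, 0]],
    [[0, 0, -1], [0, 0, 0]],
    [[0, 0, -1], [0, 0, 0]],
    [[0, 0, -1], [0, 0, 0]],
    [[0, 0, -1], [0, 0, 0]],
    [[0, 0, -1], [0, 0, 0]],
  ],
  gripper=-0.26,
)

```text
time: 19.05
tool_pos: [0.605, -0.0287, 0.1657]
tool_rot: [-3.141, 0.001, -3.059]
contact_force: [0.0, 0.4, -0.3]
opening: 0.0339
grip_force: 0.0
```

>>> send_rows(
  plan=[
    [[0, 0.4, -1], [0, 0, 0]],
    [[0, 0.5, -1], [0, 0, 0]],
    [[0, 0.5, 0], [0, 0, 0]],
    [[0, 0.5, 0], [0, 0, 0]],
    [[0, 0.5, 0], [0, 0, 0]],
    [[0, 0.5, 0], [0, 0, 0]],
    [[0, 0.5, 0], [0, 0, 0]],
    [[0, 0.4, 0], [0, 0, 0]],
    [[0, 0.2, 0], [0, 0, 0]],
    [[0, 0, 0], [0, 0, 0]],
  ],
)

```text
time: 20.3
tool_pos: [0.5966, 0.0712, 0.2135]
tool_rot: [-3.142, 0.0, -3.058]
contact_force: [-0.5, -0.4, -0.9]
opening: 0.0344
grip_force: 0.0
```

```bash
python3 - <<'E'
from h import *
c=cal('wrist'); s=robot.observe(); print(s['time'],s['tool_pos'],s['tool_rot'],s['contact_force'])
I,D=read_camera('wrist'); cv2.imwrite('pics/w5.png',I); np.savez('w5.npz',I=I,D=D,K=c[0],R=c[1],t=c[2])
E
```

```text
20.3 [0.5966333  0.0712298  0.21349909] [-3.14155499e+00  1.20452447e-04 -3.05837725e+00] [-0.49526376 -0.4417324  -0.88279751]
```

View pics/w5.png

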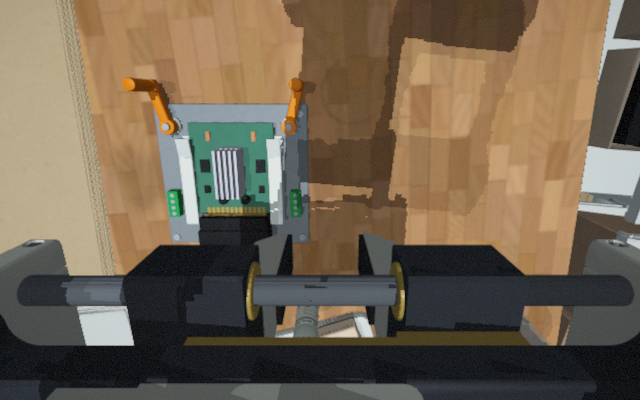

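The board lies in the guides against the connector, with the sink at (228,175). The levers are still open, post tops near (296,84) and (130,85), pivots at (290,126) and (167,127). Next I'll measure the posts, the pivots and the board's position.

```bash
cat >> h.py <<'E'
def measure(I,D,c):
    P=cloud(c,D); H=cv2.cvtColor(I,cv2.COLOR_BGR2HSV)
    o=(H[...,0]>5)&(H[...,0]<20)&(H[...,1]>205)&(H[...,2]>60)&(D>0); dk=todock(P.reshape(-1,3)).reshape(D.shape+(2,))
    near=(abs(dk[...,0]+70)<60)
    for nm,sg in (('L',1),('R',-1)):
        t=o&near&(P[...,2]>.054)&(P[...,2]<.064)&(dk[...,1]*sg>3)
        p=P[t]; q=p[:,:2].mean(0) if len(p) else np.array([np.nan]*2)
        d=todock(q)[0]; v=d-[-55,63*sg]; print(nm,len(p),'post world',q.round(4),'dock',d.round(1),'r',np.hypot(*v).round(1),'ang',np.arctan2(-v[0],-sg*v[1]).round(3))
    k=(P[...,2]>.041)&(P[...,2]<.05)&(abs(dk[...,0])<50)&(abs(dk[...,1])<30)
    if k.sum()>50: r=cv2.minAreaRect(dk[k].astype(np.float32)); print('sink dock',r,np.median(P[k][:,2]))
E
python3 - <<'E'
from h import *
f=np.load('w5.npz'); I,D=f['I'],f['D']; c=(f['K'],f['R'],f['t']); measure(I,D,c)
for uv in [(290,126),(167,127)]: print(todock(ray(c,[uv],.0245)))
E
```

```text
L 118 post world [0.5111 0.0387] dock [-95.2  74.3] r 41.7 ang 1.844
R 127 post world [ 0.5232 -0.1093] dock [-95.2 -74.3] r 41.7 ang 1.845
sink dock ((-9.727190017700195, 0.9443387985229492), (24.349712371826172, 49.64183807373047), 89.73332214355469) 0.04483965490794638
[[-56.04658724  64.48007705]]
[[-54.86210966 -61.343962  ]]
```

Both levers read 1.845 rad, with the posts 41.7 mm from their pivots (42 given). The sink is at about x = -9 mm, so the board rests at the spring. I'll work out the left post approach and the closing arc.

```bash
cat >> h.py <<'E'
def rows(pts,yaws,z=None):
    for i in range(len(pts)-1):
        d=np.array(pts[i+1])-pts[i]; y=yaws[i]; a=(yaws[i+1]-y)
        print([round((np.cos(y)*d[0]+np.sin(y)*d[1])/.025,2),round((np.sin(y)*d[0]-np.cos(y)*d[1])/.025,2)],'turn',round(-np.degrees(a)/90,3))
def arc(sg,th0,th1,y0,y1,n=10):
    th=np.linspace(th0,th1,n+1); d=np.c_[-.055-.042*np.sin(th), sg*(.063-.042*np.cos(th))]
    R=np.array([[np.cos(A),-np.sin(A)],[np.sin(A),np.cos(A)]]); p=O+d@R.T
    print('start',p[0],'end',p[-1]); rows(p,np.linspace(y0,y1,n+1))
E
python3 - <<'E'
from h import *
s=robot.observe(); p=s['tool_pos'][:2]; y=s['tool_rot'][2]%(2*np.pi); print(y,s['tool_pos'][2]-.034)
rows([p,[.5111,.0387]],[y,3.02])
print('L');arc(1,1.845,-.03,3.02,4.0)
E
```

```text
3.2244907889280556 0.17950082866684627
[np.float64(3.52), np.float64(-1.0)] turn 0.13
L
start [0.510798   0.03880631] end [ 0.55671877 -0.01095349]
[np.float64(-0.01), np.float64(-0.31)] turn -0.062
[np.float64(-0.04), np.float64(-0.31)] turn -0.062
[np.float64(-0.06), np.float64(-0.31)] turn -0.062
[np.float64(-0.09), np.float64(-0.3)] turn -0.062
[np.float64(-0.12), np.float64(-0.29)] turn -0.062
[np.float64(-0.14), np.float64(-0.28)] turn -0.062
[np.float64(-0.17), np.float64(-0.27)] turn -0.062
[np.float64(-0.19), np.float64(-0.25)] turn -0.062
[np.float64(-0.21), np.float64(-0.23)] turn -0.062
[np.float64(-0.23), np.float64(-0.21)] turn -0.062
```

>>> send_rows(
  plan=[
    [[0.5, -0.1, 0], [0, 0, 0]],
    [[0.6, -0.18, 0], [0, 0, 0]],
    [[0.6, -0.18, 0], [0, 0, 0]],
    [[0.6, -0.18, 0], [0, 0, 0]],
    [[0.6, -0.18, 0], [0, 0, 0]],
    [[0.62, -0.18, 0], [0, 0, 0]],
    [[0, 0, 0.2], [0, 0, 0.065]],
    [[0, 0, 0.5], [0, 0, 0.065]],
    [[0, 0, 0.8], [0, 0, 0]],
    [[0, 0, 0.8], [0, 0, 0]],
  ],
)

```text
time: 21.6
tool_pos: [0.5112, 0.0383, 0.1556]
tool_rot: [-3.142, 0.001, 3.019]
contact_force: [0.1, -0.3, 0.1]
opening: 0.034
grip_force: 0.0
```

>>> send_rows(
  plan=[
    [[0, 0, 0.8], [0, 0, 0]],
    [[0, 0, 0.8], [0, 0, 0]],
    [[0, 0, 0.8], [0, 0, 0]],
    [[0, 0, 0.7], [0, 0, 0]],
    [[0, 0, 0.6], [0, 0, 0]],
    [[0, 0, 0.5], [0, 0, 0]],
    [[0, 0, 0.4], [0, 0, 0]],
    [[0, 0, 0.28], [0, 0, 0]],
    [[0, 0, 0], [0, 0, 0]],
    [[0, 0, 0], [0, 0, 0]],
  ],
)

```text
time: 22.85
tool_pos: [0.5113, 0.0388, 0.0343]
tool_rot: [3.141, 0.001, 3.02]
contact_force: [-0.1, 0.1, 0.1]
opening: 0.0342
grip_force: 0.0
```

>>> send_rows(
  plan=[
    [[0, 0, 0], [0, 0, 0]],
    [[0, 0, 0], [0, 0, 0]],
    [[0, 0, 0], [0, 0, 0]],
    [[0, 0, 0], [0, 0, 0]],
    [[0, 0, 0], [0, 0, 0]],
    [[0, 0, 0], [0, 0, 0]],
    [[0, 0, 0], [0, 0, 0]],
    [[0, 0, 0], [0, 0, 0]],
    [[0, 0, 0], [0, 0, 0]],
    [[0, 0, 0], [0, 0, 0]],
  ],
  gripper=-0.9,
  force=20,
)

```text
time: 24.1
tool_pos: [0.5111, 0.0387, 0.0341]
tool_rot: [3.142, 0.0, 3.02]
contact_force: [-0.8, -4.0, 4.3]
opening: 0.0112
grip_force: 20.0
```

The post is gripped (opening about 12 mm). I'll swing the left lever in along its arc.

>>> send_rows(
  plan=[
    [[-0.01, -0.31, 0], [0, 0, -0.062]],
    [[-0.04, -0.31, 0], [0, 0, -0.062]],
    [[-0.06, -0.31, 0], [0, 0, -0.062]],
    [[-0.09, -0.3, 0], [0, 0, -0.062]],
    [[-0.12, -0.29, 0], [0, 0, -0.062]],
    [[-0.14, -0.28, 0], [0, 0, -0.062]],
    [[-0.17, -0.27, 0], [0, 0, -0.062]],
    [[-0.19, -0.25, 0], [0, 0, -0.062]],
    [[-0.21, -0.23, 0], [0, 0, -0.062]],
    [[-0.23, -0.21, 0], [0, 0, -0.062]],
  ],
)

```text
time: 25.35
tool_pos: [0.555, -0.0107, 0.0338]
tool_rot: [3.138, -0.003, -2.285]
contact_force: [-7.0, -0.2, 9.4]
opening: 0.0115
grip_force: 20.0
```

```bash
python3 - <<'E'
from h import *
s=robot.observe(); print(s['time'],s['tool_pos'],todock(s['tool_pos']),s['tool_rot'],s['contact_force'],s['opening'])
E
```

```text
25.35 [ 0.55495478 -0.01066487  0.03384029] [[-55.47461071  21.45102643]] [ 3.13763481e+00 -2.66394405e-03 -2.28540456e+00] [-7.04958752 -0.22549962  9.4079579 ] 0.011497501789850439
```

The left lever is at the end of its arc (dock x -55.5), pushing with 7 N. I'll press 1.5 mm more, release, lift, and check.

>>> send_rows(
  plan=[
    [[-0.04, -0.045, 0], [0, 0, 0]],
    [[0, 0, 0], [0, 0, 0]],
    [[0, 0, 0], [0, 0, 0]],
    [[0, 0, 0], [0, 0, 0]],
    [[0, 0, 0], [0, 0, 0]],
    [[0, 0, 0], [0, 0, 0]],
    [[0, 0, 0], [0, 0, 0]],
    [[0, 0, 0], [0, 0, 0]],
    [[0, 0, 0], [0, 0, 0]],
    [[0, 0, 0], [0, 0, 0]],
  ],
)

```text
time: 26.6
tool_pos: [0.5567, -0.0104, 0.0339]
tool_rot: [3.138, -0.002, -2.289]
contact_force: [-6.1, -0.9, 8.8]
opening: 0.0119
grip_force: 20.0
```

>>> send_rows(
  plan=[
    [[0, 0, 0], [0, 0, 0]],
    [[0, 0, 0], [0, 0, 0]],
    [[0, 0, 0], [0, 0, 0]],
    [[0, 0, 0], [0, 0, 0]],
    [[0, 0, -0.3], [0, 0, 0]],
    [[0, 0, -0.6], [0, 0, 0]],
    [[0, 0, -1], [0, 0, 0]],
    [[0, 0, -1], [0, 0, 0]],
    [[0, 0, -1], [0, 0, 0]],
    [[0, 0, -1], [0, 0, 0]],
  ],
  gripper=-0.56,
)

```text
time: 27.85
tool_pos: [0.5585, -0.011, 0.1587]
tool_rot: [-3.14, 0.001, -2.289]
contact_force: [0.5, -0.1, 0.1]
opening: 0.0201
grip_force: 0.0
```

```bash
python3 - <<'E'
from h import *
s=robot.observe(); p=s['tool_pos'][:2]; y=s['tool_rot'][2]%(2*np.pi); print(y,s['tool_pos'],s['contact_force'],s['opening'])
# go to right post: start yaw 3.22+.2
print('to right post'); rows([p,[.5232,-.1090]],[y,3.43])
print('R');arc(-1,1.845,-.03,3.43,2.45)
for n in ['scene']:
    c=cal(n); I,D=read_camera(n); measure(I,D,c)
E
```

```text
3.993975079165728 [ 0.55854178 -0.01096598  0.15866502] [ 0.4527746  -0.08653347  0.06117278] 0.02006233151792275
to right post
[np.float64(3.88), np.float64(-1.52)] turn 0.359
R
start [ 0.52298147 -0.10943945] end [ 0.560162   -0.05285003]
[np.float64(-0.01), np.float64(0.31)] turn 0.062
[np.float64(-0.04), np.float64(0.31)] turn 0.062
[np.float64(-0.06), np.float64(0.31)] turn 0.062
[np.float64(-0.09), np.float64(0.3)] turn 0.062
[np.float64(-0.12), np.float64(0.29)] turn 0.062
[np.float64(-0.14), np.float64(0.28)] turn 0.062
[np.float64(-0.17), np.float64(0.27)] turn 0.062
[np.float64(-0.19), np.float64(0.25)] turn 0.062
[np.float64(-0.21), np.float64(0.23)] turn 0.062
[np.float64(-0.23), np.float64(0.21)] turn 0.062
L 0 post world [nan nan] dock [nan nan] r nan ang nan
R 0 post world [nan nan] dock [nan nan] r nan ang nan
sink dock ((-1.2344837188720703, -2.0854406356811523), (50.628456115722656, 25.322662353515625), 0.0821627676486969) 0.043225589760982244
```

The board has moved to about home, with the sink near x = -1 mm. On to the right post.

>>> send_rows(
  plan=[
    [[0.6, -0.24, 0], [0, 0, 0]],
    [[0.66, -0.26, 0], [0, 0, 0]],
    [[0.66, -0.26, 0], [0, 0, 0]],
    [[0.66, -0.26, 0], [0, 0, 0]],
    [[0.66, -0.26, 0], [0, 0, 0]],
    [[0.64, -0.24, 0], [0, 0, 0]],
    [[0, 0, 0], [0, 0, 0.09]],
    [[0, 0, 0], [0, 0, 0.09]],
    [[0, 0, 0], [0, 0, 0.09]],
    [[0, 0, 0], [0, 0, 0.09]],
  ],
  gripper=-0.26,
)

```text
time: 29.15
tool_pos: [0.5229, -0.1096, 0.1564]
tool_rot: [3.141, 0.0, -2.859]
contact_force: [0.3, 0.4, -0.2]
opening: 0.034
grip_force: 0.0
```

>>> send_rows(
  plan=[
    [[0, 0, 0.3], [0, 0, 0]],
    [[0, 0, 0.7], [0, 0, 0]],
    [[0, 0, 0.8], [0, 0, 0]],
    [[0, 0, 0.8], [0, 0, 0]],
    [[0, 0, 0.7], [0, 0, 0]],
    [[0, 0, 0.6], [0, 0, 0]],
    [[0, 0, 0.6], [0, 0, 0]],
    [[0, 0, 0.48], [0, 0, 0]],
    [[0, 0, 0], [0, 0, 0]],
    [[0, 0, 0], [0, 0, 0]],
  ],
)

```text
time: 30.4
tool_pos: [0.5235, -0.1091, 0.0323]
tool_rot: [-3.141, 0.001, -2.854]
contact_force: [0.6, 0.4, 0.6]
opening: 0.0338
grip_force: 0.0
```

>>> send_rows(
  plan=[
    [[0, 0, 0], [0, 0, 0]],
    [[0, 0, 0], [0, 0, 0]],
    [[0, 0, 0], [0, 0, 0]],
    [[0, 0, 0], [0, 0, 0]],
    [[0, 0, 0], [0, 0, 0]],
    [[0, 0, 0], [0, 0, 0]],
    [[0, 0, 0], [0, 0, 0]],
    [[0, 0, 0], [0, 0, 0]],
    [[0, 0, 0], [0, 0, 0]],
    [[0, 0, 0], [0, 0, 0]],
  ],
  gripper=-0.9,
)

```text
time: 31.65
tool_pos: [0.5233, -0.1093, 0.0323]
tool_rot: [-3.141, 0.0, -2.855]
contact_force: [-2.2, -4.1, 4.9]
opening: 0.0113
grip_force: 20.0
```

>>> send_rows(
  plan=[
    [[-0.01, 0.31, 0], [0, 0, 0.062]],
    [[-0.04, 0.31, 0], [0, 0, 0.062]],
    [[-0.06, 0.31, 0], [0, 0, 0.062]],
    [[-0.09, 0.3, 0], [0, 0, 0.062]],
    [[-0.12, 0.29, 0], [0, 0, 0.062]],
    [[-0.14, 0.28, 0], [0, 0, 0.062]],
    [[-0.17, 0.27, 0], [0, 0, 0.062]],
    [[-0.19, 0.25, 0], [0, 0, 0.062]],
    [[-0.21, 0.23, 0], [0, 0, 0.062]],
    [[-0.23, 0.21, 0], [0, 0, 0.062]],
  ],
)

```text
time: 32.9
tool_pos: [0.5576, -0.0519, 0.0318]
tool_rot: [-3.138, -0.006, 2.452]
contact_force: [-24.4, -6.1, 17.7]
opening: 0.0115
grip_force: 20.0
```

>>> send_rows(
  plan=[
    [[-0.04, 0.045, 0], [0, 0, 0]],
    [[0, 0, 0], [0, 0, 0]],
    [[0, 0, 0], [0, 0, 0]],
    [[0, 0, 0], [0, 0, 0]],
    [[0, 0, 0], [0, 0, 0]],
    [[0, 0, 0], [0, 0, 0]],
    [[0, 0, 0], [0, 0, 0]],
    [[0, 0, 0], [0, 0, 0]],
    [[0, 0, 0], [0, 0, 0]],
    [[0, 0, 0], [0, 0, 0]],
  ],
)

```text
time: 34.15
tool_pos: [0.5573, -0.052, 0.0317]
tool_rot: [-3.136, -0.008, 2.455]
contact_force: [-15.3, -4.4, 14.6]
opening: 0.0112
grip_force: 20.0
```

>>> send_rows(
  plan=[
    [[0, 0, 0], [0, 0, 0]],
    [[0, 0, 0], [0, 0, 0]],
    [[0, 0, 0], [0, 0, 0]],
    [[0, 0, 0], [0, 0, 0]],
    [[0, 0, -0.3], [0, 0, 0]],
    [[0, 0, -0.6], [0, 0, 0]],
    [[0, 0, -1], [0, 0, 0]],
    [[0, 0, -1], [0, 0, 0]],
    [[0, 0, -1], [0, 0, 0]],
    [[0, 0, -1], [0, 0, 0]],
  ],
  gripper=-0.56,
)

```text
time: 35.4
tool_pos: [0.5618, -0.0521, 0.1566]
tool_rot: [3.141, 0.001, 2.455]
contact_force: [-0.2, -1.0, 0.2]
opening: 0.0199
grip_force: 0.0
```

```bash
python3 - <<'E'
from h import *
s=robot.observe(); p=s['tool_pos'][:2]; y=s['tool_rot'][2]%(2*np.pi); print(s['time'],y,s['tool_pos'],s['contact_force'],s['opening'])
print('to view point'); rows([p,[.6,.09]],[y,3.224])
E
```

```text
35.4 2.4546429097259215 [ 0.56184568 -0.05214199  0.15662744] [-0.19988796 -1.02036216  0.19801243] 0.01993156104059063
to view point
[np.float64(2.43), np.float64(5.36)] turn -0.49
```

>>> send_rows(
  plan=[
    [[0, 0.4, -1], [0, 0, 0]],
    [[0.48, 1, -0.6], [0, 0, 0]],
    [[0.48, 1, -0.5], [0, 0, 0]],
    [[0.48, 1, 0], [0, 0, 0]],
    [[0.48, 1, 0], [0, 0, 0]],
    [[0.48, 0.96, 0], [0, 0, -0.11]],
    [[0, 0, 0], [0, 0, -0.11]],
    [[0, 0, 0], [0, 0, -0.11]],
    [[0, 0, 0], [0, 0, -0.11]],
    [[0, 0, 0], [0, 0, -0.05]],
  ],
)

```text
time: 36.65
tool_pos: [0.6003, 0.0896, 0.2084]
tool_rot: [3.142, 0.001, -3.055]
contact_force: [-0.1, -0.2, -0.1]
opening: 0.0204
grip_force: 0.0
```

```bash
python3 - <<'E'
from h import *
c=cal('wrist'); s=robot.observe(); print(s['time'],s['tool_pos'],s['tool_rot'],s['contact_force'])
I,D=read_camera('wrist'); cv2.imwrite('pics/w6.png',cv2.resize(I[40:250,90:400],None,fx=2.5,fy=2.5,interpolation=cv2.INTER_CUBIC)); measure(I,D,c)
E
```

```text
36.65 [0.60031237 0.08957976 0.20835582] [ 3.14156799e+00  1.43678942e-03 -3.05515805e+00] [-0.13595445 -0.21152605 -0.11833044]
L 95 post world [ 0.5545 -0.0108] dock [-55.9  21.4] r 41.6 ang 0.023
R 118 post world [ 0.5585 -0.0526] dock [-55.4 -20.6] r 42.4 ang 0.009
sink dock ((-0.4795112609863281, 0.6985588073730469), (25.300106048583984, 50.007015228271484), 89.53779602050781) 0.04490041093666664
```

View pics/w6.png

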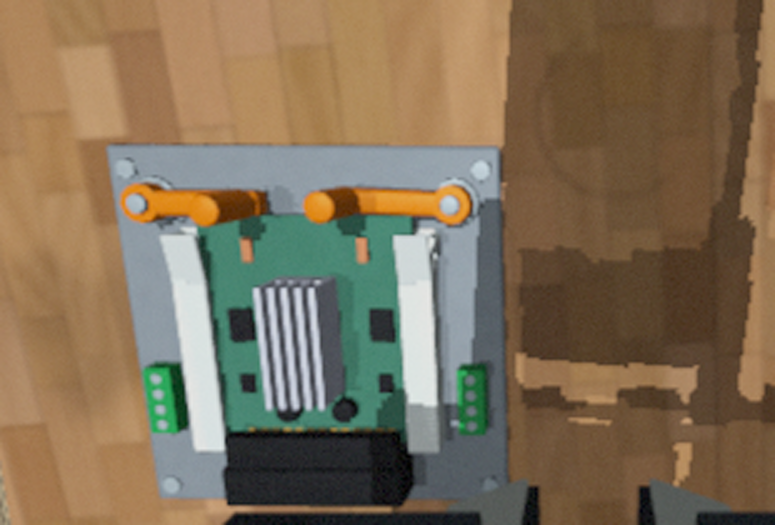

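The board is home (sink x about -0.5 mm, within measuring noise) and both levers lie across its rear edge. The left lever reads 0.023 rad, and its closing force never rose as at a stop. Plenty of time remains, so I'll push both posts squarely from behind with the finger fronts, to be sure.

```bash
python3 - <<'E'
from h import *
s=robot.observe(); p=s['tool_pos'][:2]; y=s['tool_rot'][2]%(2*np.pi)
R=np.array([[np.cos(A),-np.sin(A)],[np.sin(A),np.cos(A)]])
t=O+R@[-.090,.0004]; print(y,t); rows([p,t],[y,3.224]); print((s['tool_pos'][2]-.034)/.025)
E
```

```text
3.2302239200118676 [ 0.52226965 -0.03447308]
[np.float64(3.55), np.float64(-4.67)] turn 0.004
6.971884868233997
```

>>> send_rows(
  plan=[
    [[0.5, -0.6, 0], [0, 0, 0.004]],
    [[0.6, -0.8, 0], [0, 0, 0]],
    [[0.6, -0.8, 0], [0, 0, 0]],
    [[0.6, -0.8, 0], [0, 0, 0]],
    [[0.6, -0.8, 0], [0, 0, 0]],
    [[0.65, -0.87, 0], [0, 0, 0]],
    [[0, 0, 0.5], [0, 0, 0]],
    [[0, 0, 0.8], [0, 0, 0]],
    [[0, 0, 0.8], [0, 0, 0]],
    [[0, 0, 0.8], [0, 0, 0]],
  ],
  gripper=-0.43,
)

```text
time: 37.95
tool_pos: [0.5211, -0.0329, 0.1337]
tool_rot: [3.141, 0.0, -3.066]
contact_force: [-0.0, -0.9, 0.0]
opening: 0.0262
grip_force: 0.0
```

>>> send_rows(
  plan=[
    [[0, 0, 0.8], [0, 0, 0]],
    [[0, 0, 0.8], [0, 0, 0]],
    [[0, 0, 0.8], [0, 0, 0]],
    [[0, 0, 0.7], [0, 0, 0]],
    [[0, 0, 0.6], [0, 0, 0]],
    [[0, 0, 0.37], [0, 0, 0]],
    [[-0.2, 0, 0], [0, 0, 0]],
    [[-0.2, 0, 0], [0, 0, 0]],
    [[-0.2, 0, 0], [0, 0, 0]],
    [[0, 0, 0], [0, 0, 0]],
  ],
)

```text
time: 39.2
tool_pos: [0.5365, -0.0326, 0.0331]
tool_rot: [-3.141, 0.001, -3.065]
contact_force: [0.7, 0.3, 0.1]
opening: 0.0264
grip_force: 0.0
```

>>> send_rows(
  plan=[
    [[-0.04, 0, 0], [0, 0, 0]],
    [[-0.04, 0, 0], [0, 0, 0]],
    [[-0.04, 0, 0], [0, 0, 0]],
    [[0, 0, 0], [0, 0, 0]],
    [[0, 0, 0], [0, 0, 0]],
    [[0, 0, 0], [0, 0, 0]],
    [[0, 0, 0], [0, 0, 0]],
    [[0, 0, 0], [0, 0, 0]],
    [[0, 0, 0], [0, 0, 0]],
    [[0, 0, 0], [0, 0, 0]],
  ],
)

```text
time: 40.45
tool_pos: [0.5388, -0.0323, 0.0327]
tool_rot: [3.142, 0.0, -3.065]
contact_force: [0.4, 0.5, 0.5]
opening: 0.026
grip_force: 0.0
```

>>> send_rows(
  plan=[
    [[-0.04, 0, 0], [0, 0, 0]],
    [[-0.04, 0, 0], [0, 0, 0]],
    [[-0.04, 0, 0], [0, 0, 0]],
    [[0, 0, 0], [0, 0, 0]],
    [[0, 0, 0], [0, 0, 0]],
    [[0, 0, 0], [0, 0, 0]],
    [[0, 0, 0], [0, 0, 0]],
    [[0, 0, 0], [0, 0, 0]],
    [[0, 0, 0], [0, 0, 0]],
    [[0, 0, 0], [0, 0, 0]],
  ],
)

```text
time: 41.7
tool_pos: [0.5407, -0.0324, 0.0326]
tool_rot: [3.142, -0.002, -3.065]
contact_force: [-6.0, -3.0, 3.2]
opening: 0.0261
grip_force: 2.9
```

>>> send_rows(
  plan=[
    [[-0.04, 0, 0], [0, 0, 0]],
    [[0, 0, 0], [0, 0, 0]],
    [[-0.04, 0, 0], [0, 0, 0]],
    [[0, 0, 0], [0, 0, 0]],
    [[0, 0, 0], [0, 0, 0]],
    [[0, 0, 0], [0, 0, 0]],
    [[0, 0, 0], [0, 0, 0]],
    [[0, 0, 0], [0, 0, 0]],
    [[0, 0, 0], [0, 0, 0]],
    [[0, 0, 0], [0, 0, 0]],
  ],
)

```text
time: 42.95
tool_pos: [0.5408, -0.0323, 0.0326]
tool_rot: [3.141, -0.006, -3.065]
contact_force: [-11.9, -3.7, 8.8]
opening: 0.026
grip_force: 6.1
```

>>> send_rows(
  plan=[
    [[-0.04, 0, 0], [0, 0, 0]],
    [[-0.04, 0, 0], [0, 0, 0]],
    [[0, 0, 0], [0, 0, 0]],
    [[0, 0, 0], [0, 0, 0]],
    [[0, 0, 0], [0, 0, 0]],
    [[0, 0, 0], [0, 0, 0]],
    [[0, 0, 0], [0, 0, 0]],
    [[0, 0, 0], [0, 0, 0]],
    [[0, 0, 0], [0, 0, 0]],
    [[0, 0, 0], [0, 0, 0]],
  ],
)

```text
time: 44.2
tool_pos: [0.541, -0.0322, 0.0325]
tool_rot: [3.141, -0.01, -3.065]
contact_force: [-18.8, -5.3, 14.5]
opening: 0.0259
grip_force: 9.3
```

>>> send_rows(
  plan=[
    [[0.3, 0, 0], [0, 0, 0]],
    [[0.5, 0, 0], [0, 0, 0]],
    [[0, 0, -0.6], [0, 0, 0]],
    [[0, 0, -1], [0, 0, 0]],
    [[0, 0, -1], [0, 0, 0]],
    [[0, 0, -1], [0, 0, 0]],
    [[0, 0.8, -1], [0, 0, 0]],
    [[-0.8, 1, -1], [0, 0, 0]],
    [[-1, 1, -1], [0, 0, 0]],
    [[-1, 1, -0.4], [0, 0, 0]],
  ],
)

```text
time: 45.45
tool_pos: [0.59, 0.0678, 0.2111]
tool_rot: [-3.141, 0.005, -3.065]
contact_force: [0.1, -0.6, -0.4]
opening: 0.0264
grip_force: 0.0
```

>>> send_rows(
  plan=[
    [[-1, 1, 0], [0, 0, 0]],
    [[-0.2, 0.4, 0], [0, 0, 0]],
    [[0, 0, 0], [0, 0, 0]],
    [[0, 0, 0], [0, 0, 0]],
    [[0, 0, 0], [0, 0, 0]],
    [[0, 0, 0], [0, 0, 0]],
    [[0, 0, 0], [0, 0, 0]],
    [[0, 0, 0], [0, 0, 0]],
    [[0, 0, 0], [0, 0, 0]],
    [[0, 0, 0], [0, 0, 0]],
  ],
)

```text
time: 46.7
tool_pos: [0.6156, 0.1039, 0.2077]
tool_rot: [3.142, -0.0, -3.065]
contact_force: [0.7, -0.4, 0.2]
opening: 0.0265
grip_force: 0.0
```

```bash
python3 - <<'E'
from h import *
c=cal('wrist'); s=robot.observe(); print(s['time'],s['tool_pos'],s['contact_force'])
I,D=read_camera('wrist'); cv2.imwrite('pics/w7.png',I); measure(I,D,c)
f=np.load('scene0.npz'); I2,D2=read_camera('scene'); df=cv2.absdiff(f['I'],I2).max(2)
print('jar/glue/pestle change', [(df[a:b,l:r]>40).sum() for a,b,l,r in [(150,185,335,360),(172,205,366,384),(215,260,397,440)]])
E
```

```text
46.7 [0.61557937 0.10393639 0.20767808] [ 0.74441267 -0.43601233  0.21452871]
L 101 post world [ 0.5558 -0.0107] dock [-54.6  21.4] r 41.6 ang -0.009
R 125 post world [ 0.5592 -0.0525] dock [-54.7 -20.6] r 42.4 ang -0.007
sink dock ((-13.040596008300781, -1.1817302703857422), (77.7037582397461, 30.410175323486328), 7.950122356414795) 0.04484626323470614
jar/glue/pestle change [np.int64(75), np.int64(68), np.int64(0)]
```

Both levers now read about 0 rad, with a firm stop at 19 N. The sink box was thrown off by stray points, so I'll recheck it, and use depth to see whether the jar and the glue stick only changed in shading.

```bash
python3 - <<'E'
from h import *
c=cal('scene'); f=np.load('scene0.npz'); I,D=read_camera('scene')
for a,b,l,r in [(150,185,335,360),(172,205,366,384),(215,260,397,440)]:
    d=abs(D[a:b,l:r]-f['D'][a:b,l:r]); print((d>.01).sum(),np.median(d))
c=cal('wrist'); I,D=read_camera('wrist'); P=cloud(c,D); dk=todock(P.reshape(-1,3)).reshape(D.shape+(2,))
k=(P[...,2]>.043)&(P[...,2]<.047)&(abs(dk[...,0])<35)&(abs(dk[...,1])<18); print(cv2.minAreaRect(dk[k].astype(np.float32)),np.median(dk[k],0))
E
```

```text
12 0.0016809702
8 0.001627028
13 0.0014455914
((-0.4600238800048828, 0.5187416076660156), (49.871742248535156, 24.60411262512207), 0.11224811524152756) [-1.0994635   1.02030897]
```

View pics/w7.png

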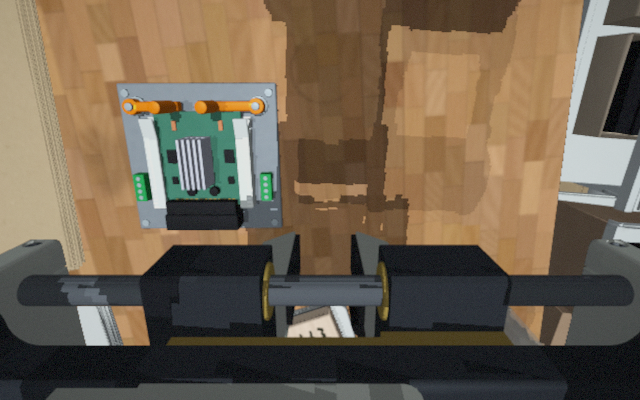

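The picture shows both orange levers in one line across the board's rear edge (130 to 260, row 105). The board's contacts are in the connector at (204,213). The depth at the jar, glue stick and pestle is unchanged, and the robot is clear of everything.

```bash
python3 -c "
from cell import robot
print(robot.hand_in())"
```

```text
the job is handed in; nothing more can be done
None
```

The job is handed in after about 47 s: the board is home in the connector, both levers are fully in (about 0 rad), and the jar, pestle and glue stick have not moved.

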